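# Set the tyre inflator to the white pressure notch and start it

### The arm

A 6-joint arm with a two-finger parallel gripper is mounted at the origin on the work surface. World frame = base frame: x ahead of the robot, y to its left, z up, the work surface at z = 0. Lengths are in m, angles in rad, forces in N, time in s.
With the tool pointing down it reaches from about 0.25 to 0.775 m from the base axis. Payload 8.9 kg.
Tool frame: the origin (TCP) lies midway between the tips of the shut fingers; the grasp point (between the pads) lies 19 mm behind it (env.hold_point_z is the distance from the TCP to the grasp point, in m); z points along the fingers, y is the line along which they close (so a half turn about z gives the same grasp; the last joint's range is limited). The gripper opens to 85 mm and grips with 20 to 120 N. Pads are 22 mm wide; open, the fingers measure 114 mm over their backs; the gripper's body (76 mm by 85 mm) begins 54 mm behind the grasp point. The pads swing forward as they close: fully open they stand 13 mm farther back than shut.
Start: joints at [-1.326, 0.291, -0.153, 1.127, 0, 1.431], TCP at [0.197, -0.487, 0.194] pointing down, gripper open.
Joint ranges: [-2.52, 2.52], [-0.91, 1.74], [-1.3, 1.37], [-1.96, 2.02], [-1.52, 1.47], [-3.14, 3.14]. Speed limits (rad/s): [2.22, 2.22, 2.79, 3.14, 3.14, 3.14].

### API

Orientations are given as a unit quaternion [x, y, z, w].
In Python, from rig import observe, eyes, job_done, env gives the robot as it stands.
- The arm moves only by the tool play_rows, never from a script. Its argument "steps" is a list of rows, each an object of numbers: "x", "y", "z": the shift along the world's x, y, z in m; "rx", "ry", "rz": the turn, a rotation vector about the world's x, y, z in rad; "hand": the opening, from 0 (shut) to 1 (fully open). A call has 1 to 10 rows; each row is the pose to reach, as a shift and turn from the pose commanded when the call began; what a row does not reach only later rows make up. A row lasts 1/8 s, in which the tool goes at most 62.5 mm and 10.7 degrees, less where a joint would pass 70% of its speed; a pose out of reach is approached as far as the arm can. A call with a gripper value outside its range is refused whole. The fingers move at their own pace and stop on an object; "squeeze" is the grip in N (left out, the last holds). Time passes only in rows, so rows that repeat a pose let the fingers close. It gives the time, the measured TCP pose, the force, the opening and the grip force at its end, in the units of the state.
- observe(): the state, without advancing time (a new reading comes with each control period).
- eyes.grab_frame(name): name is "scene" or "top" or "wrist"; returns the picture (420x560x3 uint8, red, green, blue); there is no depth.
- eyes.camera_model(name): a dict with "fx", "fy", "cx", "cy" (pixels), "origin" and "orientation" of the camera in the world; the wrist camera has in their place "tool_from_camera" (4x4, takes a point from camera to tool coordinates, whose origin is the TCP and whose axes are the flange's). Camera axes: x right, y down, z forward; pixel columns grow to the right and rows downward; lengths in m; the calibration is good to about 2 mm. A picture is of the moment at which its call begins: read the wrist's pose just before it. camera_model takes no time and is no camera call.
- job_done(): hands the job in; it is judged then, once.
The state is a dict: "clock": time; "joint_pos": joint angles; "joint_velocities": joint speeds; "effort": joint torques, N m; "eef_pos": TCP position; "tcp_rot": TCP orientation; "contact_force": force on the tool from outside, world axes, zero at the start; "moment": the same for the moment, N m; "gripper_width": finger opening in m; "gripper_force": force on a finger pad.
Only numpy, scipy, OpenCV 4.12 (cv2) and the standard library are available. Lean on these libraries where they do the work, as an engineer would, in place of code of your own. Each camera call takes 0.05 s, during which the arm holds its last target. There are 200 camera calls.

### The job

With a fingertip on top of the inflator's ribbed thumbwheel, roll it towards the gauge side until the white line clicks into place between the orange marks; then press the green start button fully down and let it spring back. Grasp nothing, do not press the button before the wheel is set, and leave the inflator and everything else on the shelf where they stand.

Things in the scene. Friction and masses are not known exactly. Their poses are not given: they have to be found in the camera images.
- inflator: blue tyre inflator standing loose on rubber feet, about 2 kg, 150 (its x) x 220 (its y) x 85 mm (z); origin at the centre of its underside, z up, -x the front face with the round gauge. On top, y = +45 mm: a black ribbed thumbwheel; y = -60 mm: the green start button.
- dial (a joint): angle (rad) of the black ribbed thumbwheel; grows as its top moves to the front (-x), 1 rad per 40 mm of rim. Spring notches every 0.449 rad: blue line -0.449, yellow 0, white +0.449 (wanted), red +0.898; stops 0.12 beyond blue and red. Starts in blue or yellow (rarely poised between). 2.2 N at the rim takes it over a ridge; past halfway it snaps into the next notch.
- dial_top (a point): fixed point of the inflator at the very top of the wheel's rim, mid-width, 107 mm above the underside. A notch's coloured line across the rim stands here, between two orange marks on the guards, when the wheel is in that notch. The white line starts on the rear (+x) side of it.
- dial_axle (a point): wheel centre, 67 mm above the underside; axle along the inflator's y. Wheel radius 40 mm, rim 34 mm wide, only the upper 22 mm out of the case, between two fixed round guards 4 mm lower than the wheel all round. Rolled by pressing a fingertip on top and drawing it along the inflator's x; the rubber rim does not slip at 4 to 8 N of press.
- start (a joint): travel (m) of the green start button: 0 up, 0.006 fully down; springs back; 5 N for full travel
- start_top (a point): centre of the top face of the green round start button, 28 mm diameter, pressed straight down
- fuse_case: black plastic fuse case with a flip-top lid, 112 x 72 x 40 mm; bystander; origin at its underside, z up
- throttle_tube: aluminium throttle tube standing upright on its flange, 33 mm diameter (flange 52 mm), 115 mm tall; bystander; origin at its underside, z up
- reflector: round orange rear reflector lying flat, 64 mm diameter, 13 mm high; bystander; origin at its underside, z up
- screwdriver: stainless screwdriver with a red handle lying on the shelf, about 200 mm long (origin about mid-length); bystander

How it is judged:
By the outcome, as a careful person would: the job done as asked, in the order asked, and still so for the second after the job is handed in, with the robot touching nothing.
It also fails if it takes over 48 s, if anything falls off the work surface, if the arm or the gripper's body presses on something with over 40 N, if the wrist force passes 120 N, or if a joint passes its speed limit or range.

## Working session

There is one attempt and no reset: what is moved stays moved. The work goes in short steps, Python scripts to look and compute and a tool call to move; the robot and the scene stay as the last step left them, time stands still between calls to the robot, and variables do not carry over. Pictures are saved under pics/ and viewed, at most 10 in all, crops included, and the job is handed in when it is done.

Besides the shell and the picture viewer there is one more tool, called after "Request:" as name([rows], argument=value, ...), one row to a line, values as JSON. play_rows: Moves the arm, as the interface text tells. Its arguments: {"type":"object","properties":{"steps":{"type":"array","items":{"type":"object","properties":{"x":{"type":"number"},"y":{"type":"number"},"z":{"type":"number"},"rx":{"type":"number"},"ry":{"type":"number"},"rz":{"type":"number"},"hand":{"type":"number"}}}},"squeeze":{"type":"number"}},"required":["steps"]}

```bash
mkdir -p pics; cat > h.py <<'E'
import numpy as np,cv2
from rig import observe,eyes,job_done,env
from scipy.spatial.transform import Rotation as R
def save(n,f,crop=None,s=1):
    im=eyes.grab_frame(n)[:,:,::-1]
    cv2.imwrite(f'pics/{f}_full.png',im)
    if crop: a,b,c,d=crop; im=im[b:d,a:c]
    cv2.imwrite(f'pics/{f}.png',cv2.resize(im,None,fx=s,fy=s,interpolation=cv2.INTER_CUBIC))
def ray(n,uv,st=None):
    m=eyes.camera_model(n)
    d=np.array([(uv[0]-m['cx'])/m['fx'],(uv[1]-m['cy'])/m['fy'],1.])
    if 'origin' in m: o=np.array(m['origin']); Rm=R.from_quat(m['orientation']).as_matrix()
    else:
        T=np.array(m['tool_from_camera']); Rt=R.from_quat(st['tcp_rot']).as_matrix()
        o=np.array(st['eef_pos'])+Rt@T[:3,3]; Rm=Rt@T[:3,:3]
    return o,Rm@d
def atz(n,uv,z,st=None):
    o,d=ray(n,uv,st); return o+d*(z-o[2])/d[2]
E
python3 - <<'E'
from h import *
s=observe();print(s['clock'],s['eef_pos'],s['tcp_rot'],s['contact_force'],s['gripper_width'])
save('top','t0',s=1.4);save('scene','s0',s=1.4)
for n in('top','scene'):print(eyes.camera_model(n))
E
```

```text
0.0 [ 0.19646911 -0.48632394  0.19293774] [ 9.81644422e-01  1.90719199e-01 -3.44679000e-05 -6.44499522e-04] [-1.28432981 -1.02821881 -0.68886073] 0.08540336435585386
{'fx': 427.54152051482026, 'fy': 427.54152051482026, 'cx': 281.57278994707394, 'cy': 209.0435228383486, 'origin': array([0.44328512, 0.05784654, 0.9416769 ]), 'orientation': array([-0.69603496,  0.71357621, -0.0572777 ,  0.05534969])}
{'fx': 527.3627031269856, 'fy': 527.3627031269856, 'cx': 277.2076664037894, 'cy': 217.29250150499837, 'origin': array([0.95565694, 0.56739389, 0.99253551]), 'orientation': array([ 0.30471403,  0.8992605 , -0.29831173, -0.09741672])}
```

View pics/t0.png

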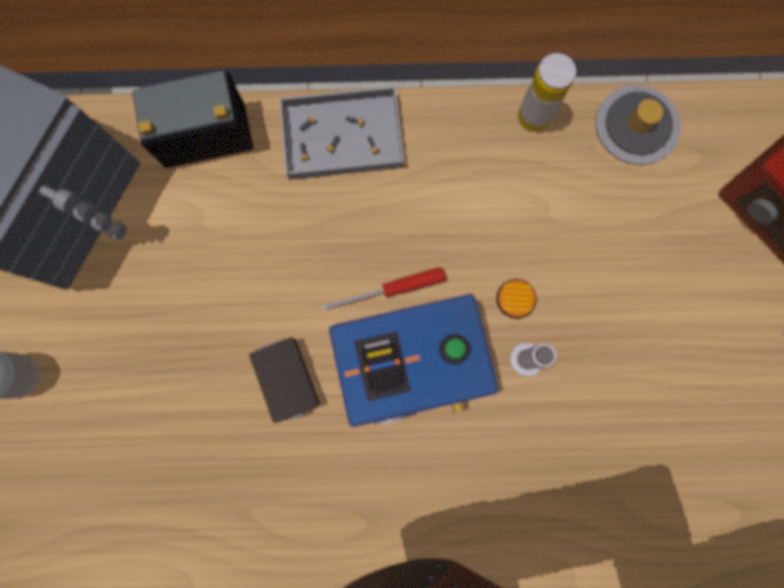

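View pics/s0.png

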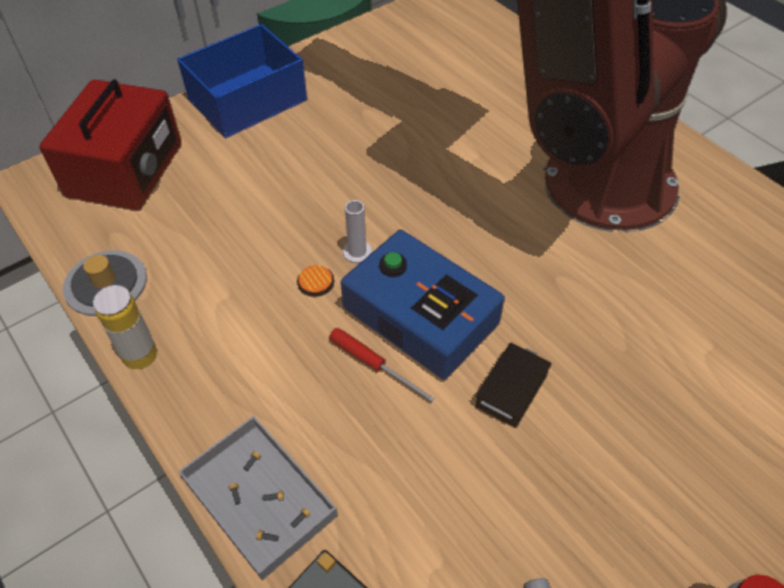

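The blue line sits between the orange marks in the top view, around (383,366) in the 1.4x picture. White is two notches behind it, and the front faces the robot. The button is at about (455,348). I'll enlarge this area.

```bash
python3 - <<'E'
import cv2
im=cv2.imread('pics/t0_full.png')[200:310,225:365]
cv2.imwrite('pics/t0z.png',cv2.resize(im,None,fx=5,fy=5,interpolation=cv2.INTER_CUBIC))
E
```

```text
(no output)
```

View pics/t0z.png

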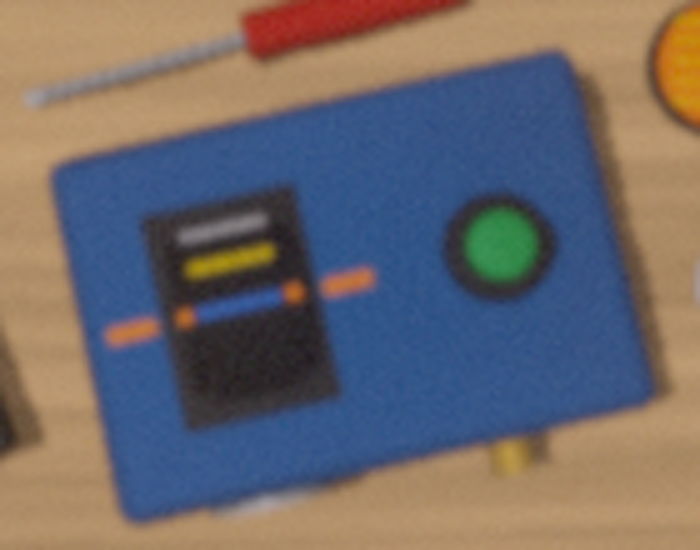

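The corners of the case top in the crop are about (52,165), (572,52), (655,398) and (130,522). The blue line is centred at (240,306), between the orange dots at (185,317) and (294,292). The button is at (502,244).

```bash
python3 - <<'E'
from h import *
f=lambda u,v:((u+.5)/5-.5+225,(v+.5)/5-.5+200)
C=np.array([atz('top',f(*p),.085) for p in[(52,165),(572,52),(655,398),(130,522)]])
print(C.round(4),[np.linalg.norm(C[i]-C[(i+1)%4]).round(4) for i in range(4)])
ctr=C.mean(0);ey=(C[0]-C[1])+(C[3]-C[2]);ey/=np.linalg.norm(ey);ex=np.array([ey[1],-ey[0],0])
print('ctr',ctr,'yaw deg',np.degrees(np.arctan2(ex[1],ex[0])))
print('model top',ctr+.045*ey,'btn',ctr-.06*ey,'ex',ex)
print('blue',atz('top',f(240,306),.107),'dots',atz('top',f(185,317),.103),atz('top',f(294,292),.103))
o,d=ray('top',f(502,244));o2,d2=ray('scene',(393/1.4,260/1.4))
t=np.linalg.lstsq(np.c_[d,-d2],o2-o,rcond=None)[0];print('btn tri',o+d*t[0],o2+d2*t[1],'z.095',atz('top',f(502,244),.095))
T=R.from_quat(observe()['tcp_rot']).as_matrix();print('tool y',T[:,1],eyes.camera_model('wrist')['tool_from_camera'])
E
```

```text
[[ 0.5354  0.1486  0.085 ]
 [ 0.5762 -0.0627  0.085 ]
 [ 0.4369 -0.0891  0.085 ]
 [ 0.3941  0.1191  0.085 ]] [np.float64(0.2152), np.float64(0.1417), np.float64(0.2126), np.float64(0.1443)]
ctr [0.48563485 0.02901016 0.085     ] yaw deg 11.266198335306921
model top [0.47684331 0.07314301 0.085     ] btn [ 0.49735691 -0.02983364  0.085     ] ex [0.98073009 0.1953676  0.        ]
blue [0.47626197 0.07381285 0.107     ] dots [0.4726985  0.09539406 0.103     ] [0.48132092 0.05270907 0.103     ]
btn tri [ 0.49842025 -0.02989847  0.09624728] [ 0.49823677 -0.02971068  0.09621582] z.095 [ 0.4985016  -0.03002792  0.095     ]
tool y [ 0.3744436  -0.92724899 -0.00114309] [[ 7.00911410e-04 -9.60351709e-01 -2.78790428e-01  6.96879212e-02]
 [ 9.99999343e-01  4.20350733e-04  1.06612844e-03 -7.83863138e-04]
 [-9.06668513e-04 -2.78790992e-01  9.60351373e-01 -1.80963460e-01]
 [ 0.00000000e+00  0.00000000e+00  0.00000000e+00  1.00000000e+00]]
```

Request:
play_rows([
  {"x": 0.029, "y": 0.056, "rz": 0.138, "hand": 0},
  {"x": 0.058, "y": 0.112, "rz": 0.277, "hand": 0},
  {"x": 0.087, "y": 0.168, "rz": 0.415, "hand": 0},
  {"x": 0.116, "y": 0.225, "rz": 0.554, "hand": 0},
  {"x": 0.144, "y": 0.281, "rz": 0.692, "hand": 0},
  {"x": 0.173, "y": 0.337, "rz": 0.83, "hand": 0},
  {"x": 0.202, "y": 0.393, "rz": 0.969, "hand": 0},
  {"x": 0.231, "y": 0.449, "rz": 1.107, "hand": 0},
  {"x": 0.26, "y": 0.505, "rz": 1.246, "hand": 0},
  {"x": 0.289, "y": 0.561, "rz": 1.384, "hand": 0},
])

```text
validation failed for argument at $.st...
```

Request:
play_rows([
  {"z": -0.03},
  {"z": -0.05},
  {"z": -0.05},
  {"z": -0.05},
])

```text
validation failed for argument at $.st...
```

```bash
python3 - <<'E'
from h import *
s=observe();T=R.from_quat(s['tcp_rot']).as_matrix();print(s['clock'],s['eef_pos'],T.round(3),s['contact_force'],s['gripper_width'],s['joint_pos'])
save('wrist','w1')
E
```

```text
0.1 [ 0.19649214 -0.48638564  0.19300402] [[ 0.927  0.374 -0.   ]
 [ 0.374 -0.927  0.001]
 [ 0.    -0.001 -1.   ]] [ 0.19395421 -0.19284697  0.51803422] 0.08549109579608197 [-1.32628834e+00  2.91221049e-01 -1.54016681e-01  1.12671443e+00
  1.11859084e-05  1.43150749e+00]
```

View pics/w1.png

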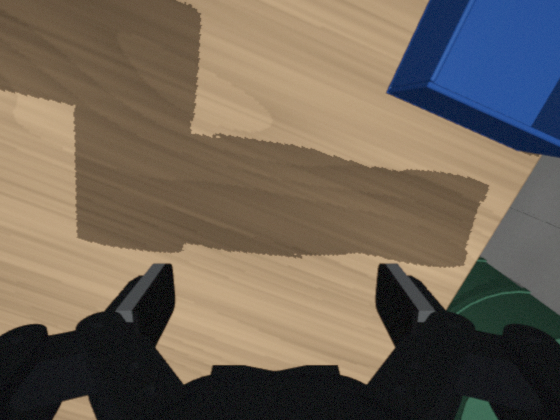

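Both moves were refused, so the arm hasn't moved. The wrist view shows only the shelf and the open fingers. Rows may need every field filled in.

Request:
play_rows([
  {"x": 0.029, "y": 0.056, "z": 0, "rx": 0, "ry": 0, "rz": 0.138, "hand": 0},
  {"x": 0.058, "y": 0.112, "z": 0, "rx": 0, "ry": 0, "rz": 0.277, "hand": 0},
  {"x": 0.087, "y": 0.168, "z": 0, "rx": 0, "ry": 0, "rz": 0.415, "hand": 0},
  {"x": 0.116, "y": 0.225, "z": 0, "rx": 0, "ry": 0, "rz": 0.554, "hand": 0},
  {"x": 0.144, "y": 0.281, "z": 0, "rx": 0, "ry": 0, "rz": 0.692, "hand": 0},
  {"x": 0.173, "y": 0.337, "z": 0, "rx": 0, "ry": 0, "rz": 0.83, "hand": 0},
  {"x": 0.202, "y": 0.393, "z": 0, "rx": 0, "ry": 0, "rz": 0.969, "hand": 0},
  {"x": 0.231, "y": 0.449, "z": 0, "rx": 0, "ry": 0, "rz": 1.107, "hand": 0},
  {"x": 0.26, "y": 0.505, "z": 0, "rx": 0, "ry": 0, "rz": 1.246, "hand": 0},
  {"x": 0.289, "y": 0.561, "z": 0, "rx": 0, "ry": 0, "rz": 1.384, "hand": 0},
])

```text
clock: 1.4
eef_pos: [0.4834, 0.0709, 0.1935]
tcp_rot: [0.632, 0.775, 0.0, 0.0]
contact_force: [2.0, -1.0, -0.7]
gripper_width: 0.0001
gripper_force: 0.0
```

Request:
play_rows([
  {"x": 0, "y": 0, "z": -0.03, "rx": 0, "ry": 0, "rz": 0, "hand": 0},
  {"x": 0, "y": 0, "z": -0.045, "rx": 0, "ry": 0, "rz": 0, "hand": 0},
  {"x": 0, "y": 0, "z": -0.045, "rx": 0, "ry": 0, "rz": 0, "hand": 0},
  {"x": 0, "y": 0, "z": -0.045, "rx": 0, "ry": 0, "rz": 0, "hand": 0},
])

```text
clock: 1.9
eef_pos: [0.4831, 0.0686, 0.1491]
tcp_rot: [0.634, 0.773, 0.0, 0.0]
contact_force: [0.1, -0.3, -0.2]
gripper_width: 0.0003
gripper_force: 0.0
```

```bash
python3 - <<'E'
from h import *
s=observe();T=R.from_quat(s['tcp_rot']).as_matrix();print(s['clock'],s['eef_pos'],T.round(3),s['contact_force'],s['joint_pos'])
save('wrist','w2')
E
```

```text
1.9 [0.48313779 0.06864476 0.14912452] [[-0.195  0.981  0.001]
 [ 0.981  0.195 -0.   ]
 [-0.     0.001 -1.   ]] [ 0.06905278 -0.26609053 -0.16809214] [-8.78312639e-03  2.51725436e-01 -3.28522606e-01  9.89876454e-01
 -4.00160194e-05  1.36532081e+00]
```

View pics/w2.png

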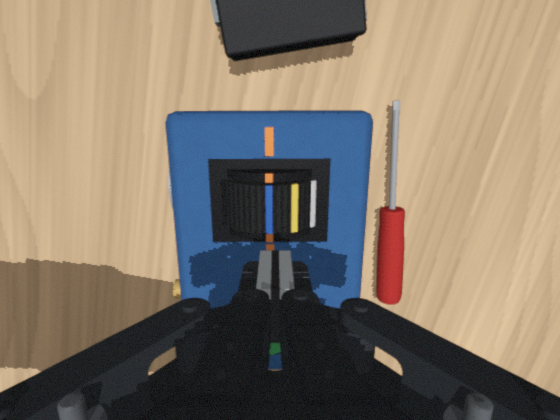

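The wrist view shows the blue line centred at about (269,210) between orange marks. Yellow is at x=294, white at x=313, and the fingers are square to the case.

```bash
python3 - <<'E'
from h import *
s=observe()
print('blue mid',atz('wrist',(269,209),.107,s),'case mark',atz('wrist',(269,141),.085,s))
C=[atz('wrist',p,.085,s) for p in[(168,114),(371,114)]];print(C,np.linalg.norm(C[0]-C[1]))
E
```

```text
blue mid [0.47736136 0.07263654 0.107     ] case mark [0.46863464 0.11561381 0.085     ]
[array([0.39627066, 0.12001483, 0.085     ]), array([0.5346346, 0.1476657, 0.085    ])] 0.14109978919663846
```

Request:
play_rows([
  {"x": 0.0035, "y": 0.0062, "z": -0.02, "rx": 0, "ry": 0, "rz": 0, "hand": 0},
  {"x": 0.0035, "y": 0.0062, "z": -0.036, "rx": 0, "ry": 0, "rz": 0, "hand": 0},
  {"x": 0.0035, "y": 0.0062, "z": -0.038, "rx": 0, "ry": 0, "rz": 0, "hand": 0},
  {"x": 0.0035, "y": 0.0062, "z": -0.04, "rx": 0, "ry": 0, "rz": 0, "hand": 0},
  {"x": 0.0035, "y": 0.0062, "z": -0.041, "rx": 0, "ry": 0, "rz": 0, "hand": 0},
  {"x": 0.0035, "y": 0.0062, "z": -0.041, "rx": 0, "ry": 0, "rz": 0, "hand": 0},
])

```text
clock: 2.7
eef_pos: [0.4866, 0.075, 0.1079]
tcp_rot: [0.634, 0.773, 0.0, 0.0]
contact_force: [-0.3, -0.2, 0.4]
gripper_width: 0.0
gripper_force: 0.0
```

Request:
play_rows([
  {"x": 0, "y": 0, "z": -0.001, "rx": 0, "ry": 0, "rz": 0, "hand": 0},
  {"x": 0, "y": 0, "z": -0.001, "rx": 0, "ry": 0, "rz": 0, "hand": 0},
])

```text
clock: 2.95
eef_pos: [0.4863, 0.075, 0.1065]
tcp_rot: [0.634, 0.773, -0.0, -0.0]
contact_force: [0.9, -0.1, -0.2]
gripper_width: -0.0003
gripper_force: 0.0
```

Request:
play_rows([
  {"x": 0, "y": 0, "z": -0.0005, "rx": 0, "ry": 0, "rz": 0, "hand": 0},
  {"x": 0, "y": 0, "z": -0.0005, "rx": 0, "ry": 0, "rz": 0, "hand": 0},
])

```text
clock: 3.2
eef_pos: [0.4863, 0.075, 0.106]
tcp_rot: [0.634, 0.773, -0.0, -0.0]
contact_force: [-1.2, 0.1, 0.1]
gripper_width: -0.0002
gripper_force: 0.0
```

Request:
play_rows([
  {"x": 0, "y": 0, "z": -0.0005, "rx": 0, "ry": 0, "rz": 0, "hand": 0},
  {"x": 0, "y": 0, "z": -0.0005, "rx": 0, "ry": 0, "rz": 0, "hand": 0},
])

```text
clock: 3.45
eef_pos: [0.4863, 0.075, 0.1054]
tcp_rot: [0.634, 0.773, -0.0, -0.0]
contact_force: [0.4, -0.6, 0.4]
gripper_width: 0.0001
gripper_force: 0.0
```

Request:
play_rows([
  {"x": 0, "y": 0, "z": -0.0005, "rx": 0, "ry": 0, "rz": 0, "hand": 0},
  {"x": 0, "y": 0, "z": -0.0005, "rx": 0, "ry": 0, "rz": 0, "hand": 0},
])

```text
clock: 3.7
eef_pos: [0.4862, 0.075, 0.105]
tcp_rot: [0.634, 0.773, -0.0, -0.0]
contact_force: [-0.0, 0.5, 0.1]
gripper_width: 0.0
gripper_force: 0.0
```

Request:
play_rows([
  {"x": 0, "y": 0, "z": -0.0005, "rx": 0, "ry": 0, "rz": 0, "hand": 0},
  {"x": 0, "y": 0, "z": -0.0005, "rx": 0, "ry": 0, "rz": 0, "hand": 0},
])

```text
clock: 3.95
eef_pos: [0.4863, 0.075, 0.1045]
tcp_rot: [0.634, 0.773, -0.0, -0.0]
contact_force: [0.5, 0.1, 0.7]
gripper_width: -0.0003
gripper_force: 0.0
```

Request:
play_rows([
  {"x": 0, "y": 0, "z": -0.0005, "rx": 0, "ry": 0, "rz": 0, "hand": 0},
  {"x": 0, "y": 0, "z": -0.0005, "rx": 0, "ry": 0, "rz": 0, "hand": 0},
])

```text
clock: 4.2
eef_pos: [0.4863, 0.075, 0.104]
tcp_rot: [0.634, 0.773, -0.0, -0.0]
contact_force: [0.4, -0.2, -0.4]
gripper_width: -0.0003
gripper_force: 0.0
```

Still no contact, so I'll check with the wrist camera.

```bash
python3 - <<'E'
from h import *
save('wrist','w3',crop=(170,120,390,285),s=3.5)
save('scene','s3',crop=(220,120,380,240),s=5)
E
```

```text
(no output)
```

View pics/w3.png

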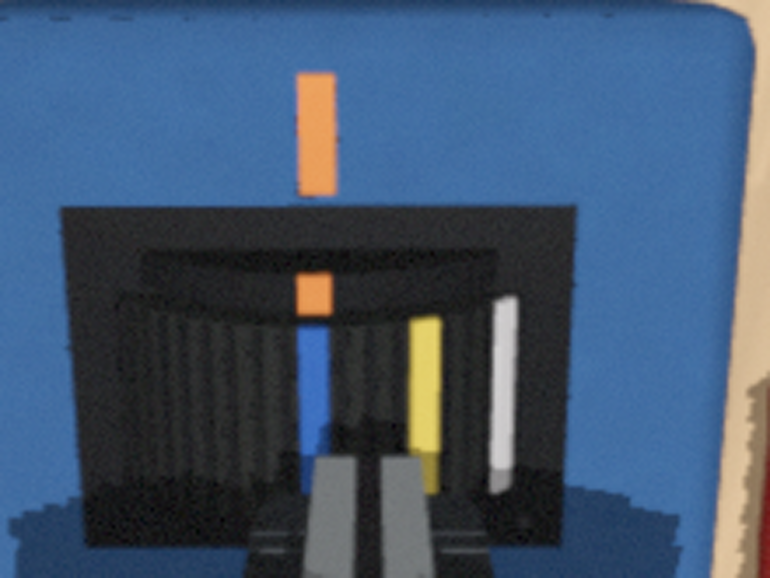

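View pics/s3.png

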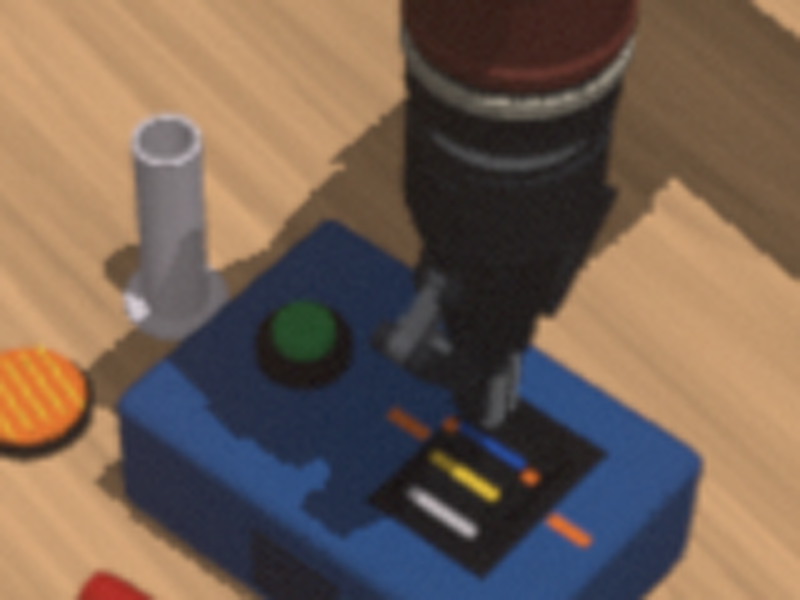

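In the wrist view the tip's front edge, at crop (368,457), hangs between the blue and yellow lines, and the shadow shows a gap. In the scene view the tip is at crop (495,425). I'll project the TCP into both pictures to compare.

```bash
python3 - <<'E'
from h import *
s=observe();p=np.array(s['eef_pos']);print(p)
def proj(n,X):
    m=eyes.camera_model(n)
    o,_=ray(n,(0,0),s)
    if 'origin' in m: Rm=R.from_quat(m['orientation']).as_matrix()
    else: Rm=R.from_quat(s['tcp_rot']).as_matrix()@np.array(m['tool_from_camera'])[:3,:3]
    q=Rm.T@(X-o);return np.array([m['cx']+m['fx']*q[0]/q[2],m['cy']+m['fy']*q[1]/q[2]])
ex=np.array([.981,.195,0]);ey=np.array([-.195,.981,0])
w=np.array([.477,.073,.107])
for nm,X in dict(tcp=p,front_edge=p+.011*ey,wheel=w,wl=w+.017*ey,wr=w-.017*ey).items():
    print(nm,'wristcrop',((proj('wrist',X)-[170,120])*3.5).round(),'scenecrop',((proj('scene',X)-[220,120])*5).round())
E
```

```text
[0.4862804  0.07502407 0.1039835 ]
tcp wristcrop [374. 416.] scenecrop [477. 454.]
front_edge wristcrop [374. 351.] scenecrop [497. 468.]
wheel wristcrop [315. 423.] scenecrop [491. 436.]
wl wristcrop [313. 322.] scenecrop [522. 457.]
wr wristcrop [316. 520.] scenecrop [460. 415.]
```

```bash
python3 - <<'E'
from h import *
s=observe()
o,d=ray('wrist',(170+368/3.5,120+457/3.5),s)
for uv in[(495,425),(485,425),(505,420)]:
    o2,d2=ray('scene',(220+uv[0]/5,120+uv[1]/5))
    t=np.linalg.lstsq(np.c_[d,-d2],o2-o,rcond=None)[0];print(o+d*t[0],o2+d2*t[1])
print(s['gripper_width'],s['contact_force'])
for z in(.104,.108,.112,.116,.12):print(atz('wrist',(170+368/3.5,120+457/3.5),z,s))
E
```

```text
[0.48453104 0.07893974 0.13039242] [0.48387843 0.08195281 0.12905506]
[0.48498818 0.07667307 0.12506252] [0.48490024 0.07706819 0.12488694]
[0.48385486 0.08229253 0.13827623] [0.4829388  0.08657921 0.13637464]
-0.000132415951810395 [-0.59042878 -0.64577919  0.16988872]
[0.48679468 0.06771571 0.104     ]
[0.4864516  0.06941681 0.108     ]
[0.48610853 0.07111791 0.112     ]
[0.48576546 0.07281901 0.116     ]
[0.48542238 0.07452011 0.12      ]
```

Request:
play_rows([
  {"x": 0, "y": 0, "z": -0.0005, "rx": 0, "ry": 0, "rz": 0, "hand": 0},
  {"x": 0, "y": 0, "z": -0.001, "rx": 0, "ry": 0, "rz": 0, "hand": 0},
  {"x": 0, "y": 0, "z": -0.001, "rx": 0, "ry": 0, "rz": 0, "hand": 0},
])

```text
clock: 4.68
eef_pos: [0.4863, 0.075, 0.103]
tcp_rot: [0.634, 0.773, -0.0, -0.0]
contact_force: [-1.1, 0.5, -0.2]
gripper_width: 0.0002
gripper_force: 0.0
```

```bash
python3 - <<'E'
import cv2,numpy as np
im=cv2.imread('pics/w3_full.png')[190:290,210:340].astype(float)
im=np.clip(255*(im/255)**.45,0,255).astype('uint8')
cv2.imwrite('pics/w3g.png',cv2.resize(im,None,fx=6,fy=6,interpolation=cv2.INTER_CUBIC))
E
```

```text
(no output)
```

View pics/w3g.png

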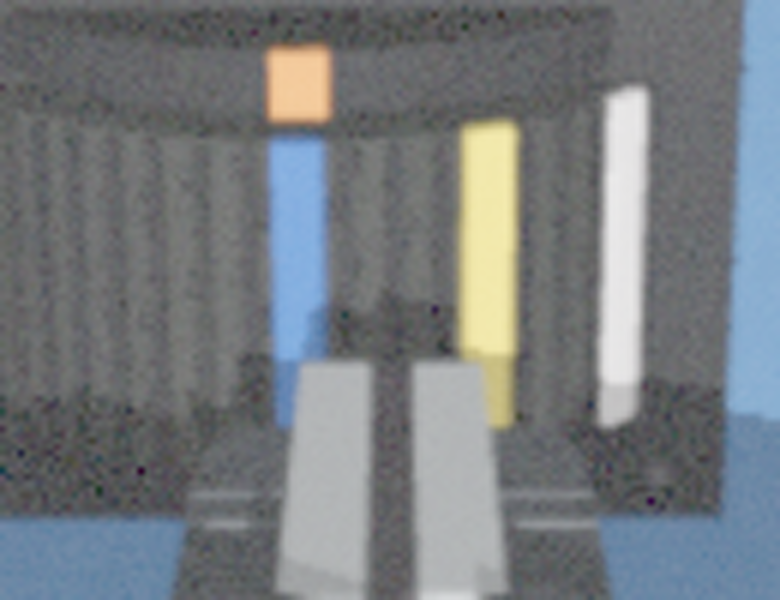

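The brightened crop shows the grey finger faces ending at the tips near (392,360), with shadow below them. In w1 the open fingertips, 85 mm apart, sit at columns 172 and 376 on row 265. That spacing gives the tip depth directly.

```bash
python3 - <<'E'
from h import *
m=eyes.camera_model('wrist');T=np.array(m['tool_from_camera']);print(m['fx'],m['cx'],m['cy'])
for a,b in[(172,376)]:
    D=m['fx']*.0854/(b-a)
    for u in(a,b):print(D,(T@np.r_[D*np.array([(u-m['cx'])/m['fx'],(265-m['cy'])/m['fy'],1]),1])[:3])
# shut tip: outer width 31px; ray in tool coords at various depths
for D in(.13,.14,.15,.16,.17,.18):print(D,(T@np.r_[D*np.array([(275.3-m['cx'])/m['fx'],(250-m['cy'])/m['fy'],1]),1])[:3],31*D/m['fx'])
E
```

```text
340.31533629459136 274.8257841362337 207.3206749731379
0.14246534176253972 [ 0.00824915 -0.04414431 -0.05092249]
0.14246534176253972 [ 0.008309    0.04125566 -0.05088741]
0.13 [ 0.01929044 -0.00092118 -0.06068485] 0.011841958237554894
0.14 [ 0.01529436 -0.00090824 -0.0514326 ] 0.012752878101982196
0.15 [ 0.01129827 -0.00089531 -0.04218035] 0.01366379796640949
0.16 [ 0.00730218 -0.00088237 -0.0329281 ] 0.014574717830836793
0.17 [ 0.00330609 -0.00086944 -0.02367586] 0.015485637695264093
0.18 [-0.00068999 -0.0008565  -0.01442361] 0.01639655755969139
```

Request:
play_rows([
  {"x": 0, "y": 0, "z": -0.001, "rx": 0, "ry": 0, "rz": 0, "hand": 0},
  {"x": 0, "y": 0, "z": -0.002, "rx": 0, "ry": 0, "rz": 0, "hand": 0},
  {"x": 0, "y": 0, "z": -0.002, "rx": 0, "ry": 0, "rz": 0, "hand": 0},
])

```text
clock: 5.05
eef_pos: [0.4862, 0.075, 0.1009]
tcp_rot: [0.634, 0.773, -0.0, -0.0]
contact_force: [-0.1, 0.1, -0.6]
gripper_width: 0.0003
gripper_force: 0.0
```

Request:
play_rows([
  {"x": 0, "y": 0, "z": -0.001, "rx": 0, "ry": 0, "rz": 0, "hand": 0},
  {"x": 0, "y": 0, "z": -0.002, "rx": 0, "ry": 0, "rz": 0, "hand": 0},
  {"x": 0, "y": 0, "z": -0.002, "rx": 0, "ry": 0, "rz": 0, "hand": 0},
])

```text
clock: 5.42
eef_pos: [0.4862, 0.075, 0.0989]
tcp_rot: [0.634, 0.773, -0.0, -0.0]
contact_force: [0.0, -0.0, 0.4]
gripper_width: -0.0001
gripper_force: 0.0
```

```bash
python3 - <<'E'
from h import *
st={'eef_pos':[0.48313779,0.06864476,0.14912452],'tcp_rot':None}
st['tcp_rot']=R.from_matrix(R.from_matrix([[-.195,.981,.001],[.981,.195,0],[0,.001,-1]]).as_matrix()).as_quat()
def cen(f,lo,hi,box):
    im=cv2.imread(f'pics/{f}_full.png');h=cv2.cvtColor(im,cv2.COLOR_BGR2HSV)
    m=cv2.inRange(h,lo,hi);k=np.zeros_like(m);a,b,c,d=box;k[b:d,a:c]=1
    n,l,s,c=cv2.connectedComponentsWithStats(m*k);i=1+np.argmax(s[1:,4]);return c[i],s[i,4]
def tri(L):
    A=0;b=0
    for o,d in L:
        d=d/np.linalg.norm(d);P=np.eye(3)-np.outer(d,d);A=A+P;b=b+P@o
    X=np.linalg.solve(A,b);return X,[np.linalg.norm(np.cross(X-o,d/np.linalg.norm(d))).round(4) for o,d in L]
Y=((22,140,90),(33,255,255));G=((50,80,40),(80,255,255))
for nm,c,bt,bs,bw in[('yellow',*[Y],(255,240,285,260),(290,200,330,225),(285,170,300,240)),('green',G,(300,230,345,270),(265,175,295,200),None)]:
    t=cen('t0',*c,bt);s=cen('s0',*c,bs);L=[ray('top',t[0]),ray('scene',s[0])];print(nm,t,s,tri(L))
    if bw: w=cen('w2',*c,bw);print(w,tri(L+[ray('wrist',w[0],st)]),tri([L[0],ray('wrist',w[0],st)]))
E
```

```text
yellow (array([270.32, 251.8 ]), np.int32(75)) (array([312.26923077, 214.57692308]), np.int32(52)) (array([0.49495864, 0.07728803, 0.09983247]), [np.float64(0.0011), np.float64(0.0011)])
(array([294.00985222, 206.01970443]), np.int32(203)) (array([0.4946762 , 0.07685217, 0.09960685]), [np.float64(0.0013), np.float64(0.001), np.float64(0.0008)]) (array([0.49371445, 0.07787611, 0.10592386]), [np.float64(0.0001), np.float64(0.0001)])
green (array([324.83957219, 248.52406417]), np.int32(187)) (array([280.29166667, 185.64166667]), np.int32(120)) (array([ 0.49855932, -0.02995434,  0.0963181 ]), [np.float64(0.0005), np.float64(0.0005)])
```

Request:
play_rows([
  {"x": 0, "y": 0, "z": -0.001, "rx": 0, "ry": 0, "rz": 0, "hand": 0},
  {"x": 0, "y": 0, "z": -0.002, "rx": 0, "ry": 0, "rz": 0, "hand": 0},
  {"x": 0, "y": 0, "z": -0.003, "rx": 0, "ry": 0, "rz": 0, "hand": 0},
  {"x": 0, "y": 0, "z": -0.003, "rx": 0, "ry": 0, "rz": 0, "hand": 0},
])

```text
clock: 5.92
eef_pos: [0.4862, 0.075, 0.0959]
tcp_rot: [0.634, 0.773, -0.0, -0.0]
contact_force: [-0.6, -0.8, 0.5]
gripper_width: -0.0002
gripper_force: 0.0
```

Request:
play_rows([
  {"x": 0, "y": 0, "z": -0.001, "rx": 0, "ry": 0, "rz": 0, "hand": 0},
  {"x": 0, "y": 0, "z": -0.002, "rx": 0, "ry": 0, "rz": 0, "hand": 0},
  {"x": 0, "y": 0, "z": -0.003, "rx": 0, "ry": 0, "rz": 0, "hand": 0},
  {"x": 0, "y": 0, "z": -0.003, "rx": 0, "ry": 0, "rz": 0, "hand": 0},
])

```text
clock: 6.42
eef_pos: [0.4862, 0.075, 0.0929]
tcp_rot: [0.634, 0.773, -0.0, -0.0]
contact_force: [-0.8, 0.0, 0.2]
gripper_width: 0.0
gripper_force: 0.0
```

```bash
python3 - <<'E'
from h import *
s=observe();print(s['eef_pos'],s['contact_force'])
a=eyes.grab_frame('scene')[160:225,285:355,::-1];b=eyes.grab_frame('wrist')[175:275,210:340,::-1]
g=lambda i,sz:cv2.resize(np.clip(255*(i/255.)**.6,0,255).astype('uint8'),sz,interpolation=cv2.INTER_CUBIC)
cv2.imwrite('pics/c4.png',np.vstack([g(a,(280*1,260)) if 0 else np.hstack([g(a,(350,325)),g(b,(422,325))])]))
E
```

```text
[0.48621947 0.07501401 0.09291821] [-0.84639099  0.04459646  0.17872008]
```

View pics/c4.png

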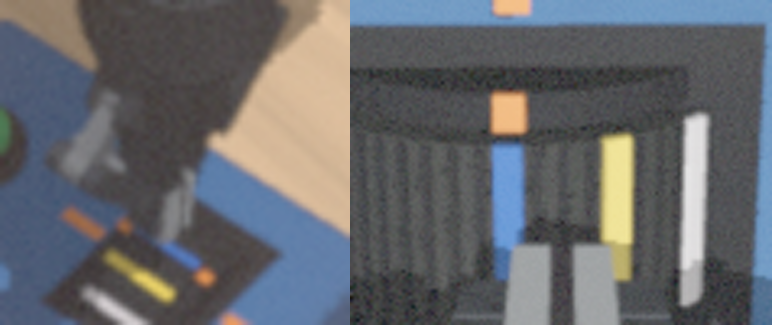

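The left panel shows the tip end at (172,240), still well above the spot between the blue and yellow lines near (157,262). That leaves roughly 15 mm of gap. The visible tips sit well above the reported TCP, so I'll go down further and rely on the force reading.

Request:
play_rows([
  {"x": 0, "y": 0, "z": -0.001, "rx": 0, "ry": 0, "rz": 0, "hand": 0},
  {"x": 0, "y": 0, "z": -0.002, "rx": 0, "ry": 0, "rz": 0, "hand": 0},
  {"x": 0, "y": 0, "z": -0.003, "rx": 0, "ry": 0, "rz": 0, "hand": 0},
  {"x": 0, "y": 0, "z": -0.004, "rx": 0, "ry": 0, "rz": 0, "hand": 0},
  {"x": 0, "y": 0, "z": -0.005, "rx": 0, "ry": 0, "rz": 0, "hand": 0},
  {"x": 0, "y": 0, "z": -0.005, "rx": 0, "ry": 0, "rz": 0, "hand": 0},
])

```text
clock: 7.28
eef_pos: [0.4862, 0.075, 0.0879]
tcp_rot: [0.634, 0.773, -0.0, -0.0]
contact_force: [-0.7, 0.2, 0.3]
gripper_width: 0.0002
gripper_force: 0.0
```

Request:
play_rows([
  {"x": 0, "y": 0, "z": -0.001, "rx": 0, "ry": 0, "rz": 0, "hand": 0},
  {"x": 0, "y": 0, "z": -0.002, "rx": 0, "ry": 0, "rz": 0, "hand": 0},
  {"x": 0, "y": 0, "z": -0.003, "rx": 0, "ry": 0, "rz": 0, "hand": 0},
  {"x": 0, "y": 0, "z": -0.003, "rx": 0, "ry": 0, "rz": 0, "hand": 0},
])

```text
clock: 7.78
eef_pos: [0.4862, 0.075, 0.0849]
tcp_rot: [0.634, 0.773, -0.0, -0.0]
contact_force: [1.1, -1.4, 0.2]
gripper_width: -0.0001
gripper_force: 0.0
```

Request:
play_rows([
  {"x": 0, "y": 0, "z": -0.001, "rx": 0, "ry": 0, "rz": 0, "hand": 0},
  {"x": 0, "y": 0, "z": -0.002, "rx": 0, "ry": 0, "rz": 0, "hand": 0},
  {"x": 0, "y": 0, "z": -0.002, "rx": 0, "ry": 0, "rz": 0, "hand": 0},
])

```text
clock: 8.15
eef_pos: [0.4862, 0.075, 0.0829]
tcp_rot: [0.634, 0.773, -0.0, -0.0]
contact_force: [1.0, 0.6, -0.3]
gripper_width: -0.0001
gripper_force: 0.0
```

Request:
play_rows([
  {"x": 0, "y": 0, "z": -0.001, "rx": 0, "ry": 0, "rz": 0, "hand": 0},
  {"x": 0, "y": 0, "z": -0.002, "rx": 0, "ry": 0, "rz": 0, "hand": 0},
  {"x": 0, "y": 0, "z": -0.002, "rx": 0, "ry": 0, "rz": 0, "hand": 0},
])

```text
clock: 8.52
eef_pos: [0.4863, 0.075, 0.0809]
tcp_rot: [0.634, 0.773, -0.0, -0.0]
contact_force: [-0.1, -0.3, 0.0]
gripper_width: 0.0001
gripper_force: 0.0
```

```bash
python3 - <<'E'
from h import *
s=observe();print(s['eef_pos'],s['contact_force'])
a=eyes.grab_frame('scene')[:,:,::-1];cv2.imwrite('pics/s5_full.png',a)
h=cv2.cvtColor(a[175:230,290:350],cv2.COLOR_BGR2HSV);g=cv2.cvtColor(a[175:230,290:350],cv2.COLOR_BGR2GRAY)
m=((h[:,:,1]<70)&(g>75)).astype('uint8')
for r in range(8,55):print(r+175,''.join('.#'[v] for v in m[r]))
E
```

```text
[0.48625038 0.07498955 0.08092445] [-1.49763538e-01 -3.38158618e-01  1.04700654e-04]
183 ............................................................
184 ............................................................
185 ............................................................
186 ...............#............................................
187 ..............##............................................
188 .............###............................................
189 .............###............................................
190 ............###.............................................
191 ..........#####........................##...................
192 ..........####...........................#..................
193 ..........###.............................##................
194 ..........###...............................#...............
195 .........###..................................#.............
196 .........###.....#.............................#............
197 .........##......................................#..........
198 ....................................
[... 1339 characters left out ...]
..####............................................
220 .............######.........................................
221 ...............#####........................................
222 ................######..................##..................
223 .................######.....................................
224 ..................#######...................#...............
225 ....................#####...................................
226 .....................#####.....................#............
227 .......................##.......................#...........
228 ................................................#...........
229 ..............................................##............
```

Request:
play_rows([
  {"x": 0, "y": 0, "z": -0.001, "rx": 0, "ry": 0, "rz": 0, "hand": 0},
  {"x": 0, "y": 0, "z": -0.002, "rx": 0, "ry": 0, "rz": 0, "hand": 0},
  {"x": 0, "y": 0, "z": -0.003, "rx": 0, "ry": 0, "rz": 0, "hand": 0},
  {"x": 0, "y": 0, "z": -0.004, "rx": 0, "ry": 0, "rz": 0, "hand": 0},
  {"x": 0, "y": 0, "z": -0.004, "rx": 0, "ry": 0, "rz": 0, "hand": 0},
])

```text
clock: 9.2
eef_pos: [0.4862, 0.075, 0.0769]
tcp_rot: [0.634, 0.773, -0.0, -0.0]
contact_force: [-0.2, 0.4, -0.2]
gripper_width: 0.0
gripper_force: 0.0
```

Request:
play_rows([
  {"x": 0, "y": 0, "z": -0.001, "rx": 0, "ry": 0, "rz": 0, "hand": 0},
  {"x": 0, "y": 0, "z": -0.002, "rx": 0, "ry": 0, "rz": 0, "hand": 0},
  {"x": 0, "y": 0, "z": -0.002, "rx": 0, "ry": 0, "rz": 0, "hand": 0},
])

```text
clock: 9.57
eef_pos: [0.4862, 0.075, 0.0749]
tcp_rot: [0.634, 0.773, -0.0, -0.0]
contact_force: [-0.1, 0.4, -0.5]
gripper_width: 0.0
gripper_force: 0.0
```

Request:
play_rows([
  {"x": 0, "y": 0, "z": -0.001, "rx": 0, "ry": 0, "rz": 0, "hand": 0},
  {"x": 0, "y": 0, "z": -0.002, "rx": 0, "ry": 0, "rz": 0, "hand": 0},
  {"x": 0, "y": 0, "z": -0.002, "rx": 0, "ry": 0, "rz": 0, "hand": 0},
])

```text
clock: 9.95
eef_pos: [0.4862, 0.075, 0.0729]
tcp_rot: [0.634, 0.773, -0.0, -0.0]
contact_force: [-0.8, -0.3, 0.6]
gripper_width: -0.0002
gripper_force: 0.0
```

Request:
play_rows([
  {"x": 0, "y": 0, "z": -0.001, "rx": 0, "ry": 0, "rz": 0, "hand": 0},
  {"x": 0, "y": 0, "z": -0.002, "rx": 0, "ry": 0, "rz": 0, "hand": 0},
  {"x": 0, "y": 0, "z": -0.002, "rx": 0, "ry": 0, "rz": 0, "hand": 0},
])

```text
clock: 10.32
eef_pos: [0.4862, 0.075, 0.0709]
tcp_rot: [0.634, 0.773, -0.0, -0.0]
contact_force: [0.8, -0.6, 0.1]
gripper_width: 0.0001
gripper_force: 0.0
```

```bash
python3 - <<'E'
from h import *
s=observe();print(s['eef_pos'],s['contact_force'])
def proj(n,X):
    m=eyes.camera_model(n);o,_=ray(n,(0,0),s);Rm=R.from_quat(m['orientation']).as_matrix()
    q=Rm.T@(X-o);return np.array([m['cx']+m['fx']*q[0]/q[2],m['cy']+m['fy']*q[1]/q[2]]).round(1)
p=np.array(s['eef_pos']);ey=np.array([-.195,.981,0])
a=eyes.grab_frame('scene')[:,:,::-1];cv2.imwrite('pics/s6_full.png',a)
for h in(0,.02,.03,.035,.04,.045):print(h,proj('scene',p+[0,0,h]),proj('scene',p+.011*ey+[0,0,h]))
h=cv2.cvtColor(a,cv2.COLOR_BGR2HSV)
for nm,lo,hi in[('blue',(100,140,90),(125,255,255)),('yel',(22,140,90),(33,255,255))]:
    m=cv2.inRange(h,lo,hi)[198:228,300:335]
    print(nm);print('\n'.join(f'{198+i} '+''.join('.#'[v>0] for v in r) for i,r in enumerate(m)))
h=h[198:225,300:335];g=a[198:225,300:335].mean(2);m=(h[:,:,1]<70)&(g>70);print('\n'.join(f'{198+i} '+''.join('.#'[int(v)] for v in r) for i,r in enumerate(m)))
E
```

```text
[0.48621333 0.07499248 0.07089927] [ 0.77166521 -0.56383799  0.12987031]
0 [314.6 220. ] [318.5 222.7]
0.02 [315.  214.5] [319.1 217.2]
0.03 [315.3 211.6] [319.3 214.4]
0.035 [315.4 210.2] [319.5 212.9]
0.04 [315.5 208.8] [319.6 211.5]
0.045 [315.7 207.3] [319.8 210.1]
blueTraceback (most recent call last):
  File "<stdin>", line 12, in <module>
  File "<stdin>", line 12, in <genexpr>
  File "<stdin>", line 12, in <genexpr>
TypeError: string indices must be integers, not 'numpy.bool'
```

Request:
play_rows([
  {"x": 0, "y": 0, "z": -0.001, "rx": 0, "ry": 0, "rz": 0, "hand": 0},
  {"x": 0, "y": 0, "z": -0.0015, "rx": 0, "ry": 0, "rz": 0, "hand": 0},
  {"x": 0, "y": 0, "z": -0.0015, "rx": 0, "ry": 0, "rz": 0, "hand": 0},
])

```text
clock: 10.75
eef_pos: [0.4863, 0.075, 0.0695]
tcp_rot: [0.634, 0.773, -0.0, -0.0]
contact_force: [0.4, -0.6, 0.4]
gripper_width: -0.0004
gripper_force: 0.0
```

Request:
play_rows([
  {"x": 0, "y": 0, "z": -0.001, "rx": 0, "ry": 0, "rz": 0, "hand": 0},
  {"x": 0, "y": 0, "z": -0.0015, "rx": 0, "ry": 0, "rz": 0, "hand": 0},
  {"x": 0, "y": 0, "z": -0.0015, "rx": 0, "ry": 0, "rz": 0, "hand": 0},
])

```text
clock: 11.12
eef_pos: [0.4875, 0.0752, 0.0688]
tcp_rot: [0.634, 0.773, 0.001, 0.001]
contact_force: [0.7, 2.1, 7.4]
gripper_width: -0.0001
gripper_force: 3.9
```

```bash
python3 - <<'E'
from h import *
s=observe();print(s['clock'],s['eef_pos'],s['contact_force'],s['moment'],s['joint_pos'],s['effort'])
a=eyes.grab_frame('scene')[180:232,285:355,::-1];cv2.imwrite('pics/s7_full.png',a)
b=eyes.grab_frame('wrist')[175:275,210:340,::-1]
g=lambda i,sz:cv2.resize(np.clip(255*(i/255.)**.5,0,255).astype('uint8'),sz,interpolation=cv2.INTER_CUBIC)
cv2.imwrite('pics/c7.png',np.hstack([g(a,(420,312)),g(b,(380,312))]))
E
```

```text
11.125 [0.48748727 0.07519432 0.06884734] [0.70767601 2.1277994  7.42028571] [ 0.17040353  0.02282359 -0.03321725] [ 4.42705815e-03  3.40669737e-01 -4.38594468e-01  7.89182700e-01
  3.74389871e-04  1.37814113e+00] [-4.17141002e-01 -4.82466424e+01  2.55458236e+01  3.42640013e-02
 -2.76979823e-01 -4.44518388e-03]
```

View pics/c7.png

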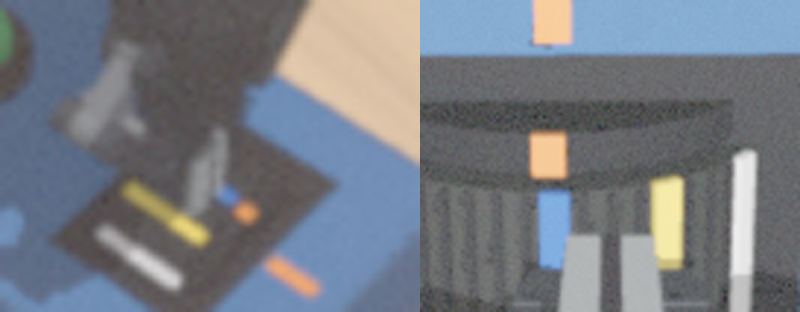

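The fingertip is on the wheel at 7.4 N, between blue (x=555) and yellow (x=667) in the right panel. The tips really are about 37 mm above the reported TCP. Now I'll draw it forward.

Request:
play_rows([
  {"x": -0.002, "y": -0.0004, "z": 0, "rx": 0, "ry": 0, "rz": 0, "hand": 0},
  {"x": -0.004, "y": -0.0008, "z": 0, "rx": 0, "ry": 0, "rz": 0, "hand": 0},
  {"x": -0.006, "y": -0.0012, "z": 0, "rx": 0, "ry": 0, "rz": 0, "hand": 0},
  {"x": -0.008, "y": -0.0016, "z": 0, "rx": 0, "ry": 0, "rz": 0, "hand": 0},
])

```text
clock: 11.72
eef_pos: [0.4802, 0.0737, 0.0691]
tcp_rot: [0.634, 0.773, 0.001, 0.001]
contact_force: [1.7, 1.6, 8.4]
gripper_width: -0.0001
gripper_force: 4.3
```

Request:
play_rows([
  {"x": -0.002, "y": -0.0004, "z": 0.0002, "rx": 0, "ry": 0, "rz": 0, "hand": 0},
  {"x": -0.004, "y": -0.0008, "z": 0.0002, "rx": 0, "ry": 0, "rz": 0, "hand": 0},
  {"x": -0.006, "y": -0.0012, "z": 0.0002, "rx": 0, "ry": 0, "rz": 0, "hand": 0},
  {"x": -0.008, "y": -0.0016, "z": 0.0002, "rx": 0, "ry": 0, "rz": 0, "hand": 0},
  {"x": -0.01, "y": -0.002, "z": 0.0002, "rx": 0, "ry": 0, "rz": 0, "hand": 0},
  {"x": -0.01, "y": -0.002, "z": 0.0002, "rx": 0, "ry": 0, "rz": 0, "hand": 0},
])

```text
clock: 12.48
eef_pos: [0.4689, 0.0714, 0.0689]
tcp_rot: [0.634, 0.773, 0.0, 0.001]
contact_force: [-0.4, -0.7, 7.3]
gripper_width: -0.0
gripper_force: 3.6
```

```bash
cat > look.py <<'E'
from h import *
import sys
s=observe();print(s['clock'],s['eef_pos'],s['contact_force'])
w=eyes.grab_frame('wrist')[:,:,::-1];cv2.imwrite(f'pics/{sys.argv[1]}_full.png',w)
h=cv2.cvtColor(w,cv2.COLOR_BGR2HSV);m0=eyes.camera_model('wrist')
for nm,lo,hi in[('orange',(6,120,120),(17,255,255)),('yellow',(20,110,90),(34,255,255)),('white',(0,0,125),(179,60,255)),('blueline',(105,150,130),(118,255,255)),('red',(172,120,80),(179,255,255))]:
    m=cv2.inRange(h,lo,hi);m[330:]=0
    n,l,st,c=cv2.connectedComponentsWithStats(m)
    print(nm,[(st[i][:4].tolist(),int(st[i][4]),atz('wrist',c[i],.107,s)[:2].round(4).tolist()) for i in range(1,n) if 40<st[i][4]<2500][:6])
E
python3 look.py w8
```

```text
12.475 [0.4688938  0.07143948 0.06887448] [-0.36563482 -0.66709674  7.34381686]
orange [([288, 148, 13, 41], 468, [0.4664, 0.119]), ([290, 217, 12, 15], 168, [0.4724, 0.0944])]
yellow [([290, 235, 12, 27], 299, [0.4749, 0.0837])]
white [([441, 105, 22, 142], 1341, [0.5326, 0.1294]), ([275, 119, 96, 1], 96, [0.4736, 0.1408]), ([143, 127, 16, 154], 284, [0.4087, 0.0874]), ([327, 232, 13, 69], 639, [0.4932, 0.0786]), ([258, 251, 13, 35], 377, [0.463, 0.0709]), ([280, 251, 13, 43], 397, [0.4724, 0.072])]
blueline [([334, 139, 33, 20], 163, [0.4878, 0.131]), ([199, 140, 15, 12], 44, [0.4285, 0.1206]), ([245, 140, 15, 16], 77, [0.4478, 0.1242]), ([374, 145, 17, 15], 78, [0.5012, 0.1329]), ([388, 148, 20, 26], 120, [0.5081, 0.1303]), ([302, 152, 15, 33], 114, [0.4723, 0.1187])]
red []
```

Yellow is now exactly between the orange marks (columns 290–302), one notch on. I'll lift, go back and make a second stroke.

Request:
play_rows([
  {"x": 0, "y": 0, "z": 0.008, "rx": 0, "ry": 0, "rz": 0, "hand": 0},
  {"x": 0.009, "y": 0.0018, "z": 0.008, "rx": 0, "ry": 0, "rz": 0, "hand": 0},
  {"x": 0.018, "y": 0.0036, "z": 0.008, "rx": 0, "ry": 0, "rz": 0, "hand": 0},
  {"x": 0.018, "y": 0.0036, "z": 0.004, "rx": 0, "ry": 0, "rz": 0, "hand": 0},
  {"x": 0.018, "y": 0.0036, "z": 0.001, "rx": 0, "ry": 0, "rz": 0, "hand": 0},
  {"x": 0.018, "y": 0.0036, "z": 0.0005, "rx": 0, "ry": 0, "rz": 0, "hand": 0},
  {"x": 0.018, "y": 0.0036, "z": 0, "rx": 0, "ry": 0, "rz": 0, "hand": 0},
  {"x": 0.018, "y": 0.0036, "z": 0, "rx": 0, "ry": 0, "rz": 0, "hand": 0},
])

```text
clock: 13.52
eef_pos: [0.4871, 0.0752, 0.0688]
tcp_rot: [0.634, 0.773, 0.001, 0.001]
contact_force: [-0.1, 1.2, 10.0]
gripper_width: 0.0
gripper_force: 4.5
```

Request:
play_rows([
  {"x": -0.002, "y": -0.0004, "z": 0.0003, "rx": 0, "ry": 0, "rz": 0, "hand": 0},
  {"x": -0.004, "y": -0.0008, "z": 0.0003, "rx": 0, "ry": 0, "rz": 0, "hand": 0},
  {"x": -0.006, "y": -0.0012, "z": 0.0003, "rx": 0, "ry": 0, "rz": 0, "hand": 0},
  {"x": -0.008, "y": -0.0016, "z": 0.0003, "rx": 0, "ry": 0, "rz": 0, "hand": 0},
  {"x": -0.01, "y": -0.002, "z": 0.0003, "rx": 0, "ry": 0, "rz": 0, "hand": 0},
  {"x": -0.012, "y": -0.0024, "z": 0.0003, "rx": 0, "ry": 0, "rz": 0, "hand": 0},
  {"x": -0.014, "y": -0.0028, "z": 0.0003, "rx": 0, "ry": 0, "rz": 0, "hand": 0},
  {"x": -0.016, "y": -0.0032, "z": 0.0003, "rx": 0, "ry": 0, "rz": 0, "hand": 0},
  {"x": -0.018, "y": -0.0036, "z": 0.0003, "rx": 0, "ry": 0, "rz": 0, "hand": 0},
  {"x": -0.018, "y": -0.0036, "z": 0.0003, "rx": 0, "ry": 0, "rz": 0, "hand": 0},
])

```text
clock: 14.78
eef_pos: [0.4684, 0.0714, 0.0688]
tcp_rot: [0.634, 0.773, 0.0, 0.0]
contact_force: [-0.4, -0.7, 7.3]
gripper_width: -0.0001
gripper_force: 3.5
```

Request:
play_rows([
  {"x": 0, "y": 0, "z": 0.01, "rx": 0, "ry": 0, "rz": 0, "hand": 0},
  {"x": 0, "y": 0, "z": 0.04, "rx": 0, "ry": 0, "rz": 0, "hand": 0},
  {"x": 0, "y": 0, "z": 0.04, "rx": 0, "ry": 0, "rz": 0, "hand": 0},
  {"x": 0, "y": 0, "z": 0.04, "rx": 0, "ry": 0, "rz": 0, "hand": 0},
])

```text
clock: 15.28
eef_pos: [0.468, 0.0714, 0.1083]
tcp_rot: [0.634, 0.773, -0.0, -0.0]
contact_force: [-0.2, -0.2, 0.8]
gripper_width: -0.0001
gripper_force: 0.0
```

```bash
python3 look.py w9
```

```text
15.275 [0.46797655 0.07140143 0.10825853] [-0.24953386 -0.22089202  0.78760721]
orange [([287, 141, 10, 33], 311, [0.4667, 0.1182]), ([288, 196, 10, 12], 117, [0.4723, 0.0942])]
yellow [([257, 208, 10, 46], 405, [0.4584, 0.0752])]
white [([222, 0, 9, 18], 107, [0.4212, 0.1816]), ([421, 106, 16, 123], 943, [0.5397, 0.1285]), ([213, 118, 80, 1], 80, [0.4425, 0.1341]), ([404, 122, 11, 106], 129, [0.5313, 0.1211]), ([171, 176, 10, 90], 200, [0.4088, 0.0738]), ([288, 211, 10, 50], 438, [0.4762, 0.0757])]
blueline [([237, 204, 6, 52], 250, [0.4462, 0.0725]), ([326, 299, 16, 9], 83, [0.5104, 0.0369])]
red []
```

White is exactly between the marks (columns 288–298) and the wheel is free of the finger. Next is the button.

Request:
play_rows([
  {"x": 0.01, "y": -0.034, "z": 0, "rx": 0, "ry": 0, "rz": 0, "hand": 0},
  {"x": 0.02, "y": -0.068, "z": 0, "rx": 0, "ry": 0, "rz": 0, "hand": 0},
  {"x": 0.0305, "y": -0.1014, "z": 0, "rx": 0, "ry": 0, "rz": 0, "hand": 0},
  {"x": 0.0305, "y": -0.1014, "z": 0, "rx": 0, "ry": 0, "rz": 0, "hand": 0},
  {"x": 0.0305, "y": -0.1014, "z": -0.02, "rx": 0, "ry": 0, "rz": 0, "hand": 0},
  {"x": 0.0305, "y": -0.1014, "z": -0.04, "rx": 0, "ry": 0, "rz": 0, "hand": 0},
  {"x": 0.0305, "y": -0.1014, "z": -0.044, "rx": 0, "ry": 0, "rz": 0, "hand": 0},
  {"x": 0.0305, "y": -0.1014, "z": -0.044, "rx": 0, "ry": 0, "rz": 0, "hand": 0},
])

```text
clock: 16.32
eef_pos: [0.4978, -0.0292, 0.0645]
tcp_rot: [0.634, 0.773, -0.0, -0.001]
contact_force: [-3.0, 1.7, 4.2]
gripper_width: 0.0002
gripper_force: 2.0
```

```bash
python3 - <<'E'
from h import *
s=observe();print(s['clock'],s['eef_pos'],s['contact_force'])
w=eyes.grab_frame('wrist')[:,:,::-1];h=cv2.cvtColor(w,cv2.COLOR_BGR2HSV)
m=cv2.inRange(h,(50,80,30),(80,255,255));n,l,st,c=cv2.connectedComponentsWithStats(m);print([(st[i].tolist(),c[i],atz('wrist',c[i],.096,s)) for i in range(1,n) if st[i][4]>40])
E
```

```text
16.325 [ 0.49775024 -0.02919083  0.06445788] [-2.97956488  1.69234477  4.16451568]
[([248, 239, 58, 25, 624], array([278.01602564, 249.96314103]), array([ 0.49688954, -0.02254219,  0.096     ]))]
```

Request:
play_rows([
  {"x": 0, "y": 0, "z": -0.001, "rx": 0, "ry": 0, "rz": 0, "hand": 0},
  {"x": 0, "y": 0, "z": -0.001, "rx": 0, "ry": 0, "rz": 0, "hand": 0},
])

```text
clock: 16.62
eef_pos: [0.4988, -0.0298, 0.0638]
tcp_rot: [0.634, 0.773, 0.0, 0.0]
contact_force: [-2.3, 2.0, 4.2]
gripper_width: 0.0004
gripper_force: 2.2
```

Request:
play_rows([
  {"x": 0, "y": 0, "z": -0.001, "rx": 0, "ry": 0, "rz": 0, "hand": 0},
  {"x": 0, "y": 0, "z": -0.002, "rx": 0, "ry": 0, "rz": 0, "hand": 0},
  {"x": 0, "y": 0, "z": -0.002, "rx": 0, "ry": 0, "rz": 0, "hand": 0},
])

```text
clock: 17.0
eef_pos: [0.4991, -0.0298, 0.0629]
tcp_rot: [0.634, 0.773, 0.0, 0.0]
contact_force: [-7.7, 3.3, 22.3]
gripper_width: -0.0
gripper_force: 11.2
```

```bash
cat > g.py <<'E'
from h import *
s=observe();p=np.array(s['eef_pos']);print(s['clock'],p,s['contact_force'])
w=eyes.grab_frame('wrist')[:,:,::-1];h=cv2.cvtColor(w,cv2.COLOR_BGR2HSV)
m=cv2.inRange(h,(50,70,30),(85,255,255));n,l,st,c=cv2.connectedComponentsWithStats(m);i=1+np.argmax(st[1:,4]);print(st[i])
o,_=ray('wrist',(0,0),s);mm=eyes.camera_model('wrist');Rm=R.from_quat(s['tcp_rot']).as_matrix()@np.array(mm['tool_from_camera'])[:3,:3]
for z in(.09,.095,.1,.105):
    b=np.array([.4985,-.030,z]);P=[]
    for a in np.linspace(0,6.28,60):
        q=Rm.T@(b+.014*np.array([np.cos(a),np.sin(a),0])-o);P.append([mm['cx']+mm['fx']*q[0]/q[2],mm['cy']+mm['fy']*q[1]/q[2]])
    P=np.array(P);print(z,'minrow',P[:,1].min().round(1),'cols',P[:,0].min().round(1),P[:,0].max().round(1))
E
python3 g.py
```

```text
17.0 [ 0.49909708 -0.02984397  0.06292347] [-7.6672094   3.29561575 22.26213342]
[245 239  59  25 684]
0.09 minrow 232.4 cols 247.5 304.3
0.095 minrow 236.1 cols 246.7 305.2
0.1 minrow 240.1 cols 245.8 306.1
0.105 minrow 244.3 cols 244.9 307.1
```

Request:
play_rows([
  {"x": 0, "y": 0, "z": 0.004, "rx": 0, "ry": 0, "rz": 0, "hand": 0},
  {"x": 0, "y": 0, "z": 0.007, "rx": 0, "ry": 0, "rz": 0, "hand": 0},
  {"x": 0, "y": 0, "z": 0.007, "rx": 0, "ry": 0, "rz": 0, "hand": 0},
])

```text
clock: 17.42
eef_pos: [0.4993, -0.0302, 0.0687]
tcp_rot: [0.634, 0.773, 0.0, 0.0]
contact_force: [0.1, 1.2, 1.6]
gripper_width: 0.0001
gripper_force: 0.8
```

```bash
python3 g.py
```

```text
17.425 [ 0.49931484 -0.03023584  0.06865578] [0.13420529 1.18968875 1.58574644]
[245 233  59  31 967]
0.09 minrow 227.5 cols 248.0 303.1
0.095 minrow 231.0 cols 247.3 303.9
0.1 minrow 234.7 cols 246.4 304.8
0.105 minrow 238.7 cols 245.6 305.7
```

Request:
play_rows([
  {"x": 0, "y": 0, "z": 0.006, "rx": 0, "ry": 0, "rz": 0, "hand": 0},
  {"x": 0, "y": 0, "z": 0.01, "rx": 0, "ry": 0, "rz": 0, "hand": 0},
  {"x": 0, "y": 0, "z": 0.01, "rx": 0, "ry": 0, "rz": 0, "hand": 0},
])

```text
clock: 17.85
eef_pos: [0.4991, -0.0301, 0.0788]
tcp_rot: [0.634, 0.773, 0.0, 0.0]
contact_force: [0.3, 0.2, 0.0]
gripper_width: 0.0
gripper_force: 0.0
```

```bash
python3 g.py
```

```text
17.85 [ 0.49909908 -0.03010976  0.07884303] [0.25394181 0.19589747 0.02431452]
[ 247  227   57   35 1267]
0.09 minrow 221.3 cols 249.8 301.9
0.095 minrow 224.4 cols 249.1 302.6
0.1 minrow 227.7 cols 248.4 303.4
0.105 minrow 231.2 cols 247.7 304.2
```

The force rose softly to about 5 N over roughly 6–7 mm and then hit a hard stop at 22 N, so the button went fully down. It's free again now. I'll retreat and check the wheel and the inflator's position.

Request:
play_rows([
  {"x": 0, "y": 0, "z": 0.05, "rx": 0, "ry": 0, "rz": 0, "hand": 0},
  {"x": 0, "y": 0, "z": 0.1, "rx": 0, "ry": 0, "rz": 0, "hand": 0},
  {"x": -0.05, "y": -0.02, "z": 0.12, "rx": 0, "ry": 0, "rz": 0, "hand": 0},
  {"x": -0.1, "y": -0.06, "z": 0.12, "rx": 0, "ry": 0, "rz": 0, "hand": 0},
  {"x": -0.15, "y": -0.1, "z": 0.12, "rx": 0, "ry": 0, "rz": 0, "hand": 0},
  {"x": -0.18, "y": -0.14, "z": 0.12, "rx": 0, "ry": 0, "rz": 0, "hand": 0},
  {"x": -0.2, "y": -0.19, "z": 0.12, "rx": 0, "ry": 0, "rz": 0, "hand": 0},
  {"x": -0.2, "y": -0.24, "z": 0.12, "rx": 0, "ry": 0, "rz": 0, "hand": 0},
  {"x": -0.2, "y": -0.24, "z": 0.12, "rx": 0, "ry": 0, "rz": 0, "hand": 0},
])

```text
clock: 19.02
eef_pos: [0.2984, -0.273, 0.1984]
tcp_rot: [0.636, 0.772, -0.0, 0.0]
contact_force: [0.2, 0.8, -0.8]
gripper_width: -0.0002
gripper_force: 0.0
```

```bash
python3 - <<'E'
from h import *
s=observe();print(s['clock'],s['eef_pos'],s['contact_force'])
for n,f in(('top','t0'),('scene','s0')):
    a=cv2.imread(f'pics/{f}_full.png');b=eyes.grab_frame(n)[:,:,::-1];cv2.imwrite(f'pics/end_{n}.png',b)
    for nm,lo,hi in[('blue',(100,120,50),(125,255,255)),('green',(50,80,30),(80,255,255)),('orange',(6,140,150),(17,255,255)),('yellow',(22,140,90),(33,255,255)),('white',(0,0,120),(179,50,255))]:
        for im in(a,b):
            m=cv2.inRange(cv2.cvtColor(im,cv2.COLOR_BGR2HSV),lo,hi)
            k=np.zeros_like(m);
            if n=='top':k[205:305,230:360]=1
            else:k[160:270,240:362]=1
            N,l,st,c=cv2.connectedComponentsWithStats(m*k);print(n,nm,sorted([(int(st[i][4]),c[i].round(1).tolist()) for i in range(1,N) if st[i][4]>14],reverse=True)[:5])
E
```

```text
19.025 [ 0.29844038 -0.27295267  0.19835234] [ 0.20203211  0.83869967 -0.80525655]
top blue [(5585, [298.7, 256.3]), (64, [272.6, 260.4])]
top blue [(5581, [298.6, 256.2]), (43, [276.3, 276.5])]
top green [(187, [324.8, 248.5])]
top green [(186, [324.9, 248.7])]
top orange [(37, [358.0, 212.4]), (15, [294.3, 256.0]), (15, [251.3, 265.9])]
top orange [(36, [358.1, 212.2]), (16, [294.3, 256.1])]
top yellow [(75, [270.3, 251.8])]
top yellow [(81, [274.5, 269.6])]
top white [(115, [250.9, 213.8]), (42, [277.6, 300.2]), (23, [268.7, 245.4])]
top white [(115, [251.2, 213.7]), (64, [272.5, 260.6]), (37, [277.2, 300.3])]
scene blue [(4080, [301.3, 209.6]), (45, [317.8, 208.5])]
scene blue [(4076, [301.3, 209.7])]
scene green [(120, [280.3, 185.6])]
scene green [(122, [280.2, 185.6])]
scene orange []
scene orange []
scene yellow [(52, [312.3, 214.6])]
scene yellow [(39, [322.7, 204.8])]
scene white [(231, [256.3, 176.4]), (35, [308.0, 222.0]), (31, [279.2, 265.1])]
scene white [(251, [256.2, 175.9]), (38, [317.8, 208.6]), (32, [279.0, 265.1])]
```

```bash
python3 -c "
from rig import job_done
print(job_done())"
```

```text
the job is handed in; nothing more can be done
None
```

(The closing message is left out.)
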